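# Open the seasoning jar in its rack

### The arm

A 6-joint arm with a two-finger parallel gripper is mounted at the origin on the work surface. World frame = base frame: x ahead of the robot, y to its left, z up, the work surface at z = 0. Lengths are in m, angles in rad, forces in N, time in s.
With the tool pointing down it reaches from about 0.35 to 0.925 m from the base axis. Payload 6.4 kg.
Tool frame: the origin (TCP) lies at the very end of the fingers, on their centre line; the grasp point (between the pads) lies 19 mm behind it (robot.pinch_z is the distance from the TCP to the grasp point, in m); z points along the fingers, y is the direction in which the jaws open and shut (so a half turn about z gives the same grasp; the last joint's range is limited). The gripper opens to 85 mm and grips with 20 to 120 N. Pads are 22 mm wide; open, the fingers measure 114 mm over their backs; the gripper's body (76 mm by 85 mm) begins 54 mm behind the grasp point. The pads swing forward as they close: fully open they stand 13 mm farther back than shut.
Start: joints at [-1.508, 0.245, 1.558, -0, 1.339, -0.174], TCP at [0.152, -0.632, 0.231] pointing down, gripper open.
Joint ranges: [-3.13, 3.13], [-1.02, 2.26], [0.13, 2.54], [-0.95, 4.09], [0.21, 2.88], [-2.74, 2.74]. Speed limits (rad/s): [2.57, 2.57, 3.14, 3.14, 3.14, 3.14].

### API

Orientations are given as a rotation vector (axis times angle).
In Python, from rig import robot gives the robot as it stands.
- The arm moves only by the tool send_rows, never from a script. Its argument "deltas" is a list of rows, each an object of numbers: "hand": the finger opening in m, from 0 to 0.0854; "tx", "ty", "tz": the shift along the world's x, y, z in m; "wx", "wy", "wz": the turn, a rotation vector about the world's x, y, z in rad. In form: [{"hand": .., "tx": .., "ty": .., "tz": .., "wx": .., "wy": .., "wz": ..}, ...]. A call has 1 to 12 rows; each row shifts and turns the pose as measured when the row begins; what a row does not reach is not made up. A row lasts 1/8 s, in which the tool goes at most 62.5 mm and 10.7 degrees, less where a joint would pass 70% of its speed; a pose out of reach is approached as far as the arm can. A call is refused whole if a number of a shift passes 0.0625 or a number of a turn 0.188, either way. A call with a gripper value outside its range is refused whole. The fingers move at their own pace and stop on an object; "grip_force" is the grip in N (left out, the last holds). Time passes only in rows, so rows that do not move let the fingers close. It gives the time, the measured TCP pose, the force and the opening at its end, in the units of the state.
- robot.state(): the state, without advancing time (a new reading comes with each control period).
- robot.grab_frame(name): name is "scene" or "top" or "wrist"; returns a dict with "pixels" (480x640x3 uint8, red, green, blue), "fx", "fy", "cx", "cy" (pixels), "k1" (the pictures are not rectified: a ray, as slopes to the right and down, at radius r is drawn at 1 + k1 r^2 times it, then the intrinsics apply), "extrinsics" (4x4, takes a point from world to camera coordinates); the wrist camera has in their place "mount" (4x4, takes a point from camera to tool coordinates, whose origin is the TCP and whose axes are the flange's). Camera axes: x right, y up, looking along -z (the intrinsics and any distortion apply to the point x, -y, -z); pixel columns grow to the right and rows downward; lengths in m; the calibration is good to about 2 mm. A picture is of the moment at which its call begins: read the wrist's pose just before it. There is no depth.
- robot.hand_in(): hands the job in, once; it reports no verdict.
The state is a dict: "t": time; "joints": joint angles; "dq": joint speeds; "tau": joint torques, N m; "position": TCP position; "tcp_rot": TCP orientation; "ft_force": force on the tool from outside, world axes, zero at the start; "torque": the same for the moment, N m; "grip_width": opening from 0.0 (shut) to 1.0 (fully open).
Only numpy, scipy, OpenCV 4.12 (cv2) and the standard library are available. Lean on these libraries where they do the work, as an engineer would, in place of code of your own. Each camera call takes 0.05 s, during which the arm holds its last target.

### The job

The square amber seasoning jar left out on the counter is screwed tight: keeping it upright, stand it in the empty sleeve of the steel rack, which stops it turning, set down and not dropped. There unscrew its cap anticlockwise just until the threads let go, lift it straight off while the jar stays in its sleeve, and finish still holding the cap level in the gripper, clear of the jar and just above its open mouth. Leave the other jars and everything else on the counter where they are.

Things in the scene. Friction and masses are not known exactly. Their poses are not given: they have to be found in the camera images.
- jar: The seasoning jar to open, the only one on the counter and not in the rack. Amber glass, 0.30 kg without its cap (may vary by a quarter), body 52 mm square with 4 mm rounded edges up to 74 mm, then a sloping shoulder to a round neck 37 mm across from 82 mm up. Origin: centre of the underside; z up, x and y across the flat faces. Any yaw. 105 mm high with its cap; can be carried by the cap.
- jar_rim (a point): Centre of the jar's rim (its mouth), 102 mm above the jar's underside, axes as the jar.
- cap: The jar's steel screw cap, round, 56 mm in diameter, 21 mm high, 55 g, fine ribs round its side. Origin: centre of its lower edge, z up. Screwed on, that edge is 84 mm above the jar's underside, 10 mm above the full-width body. Its yaw relative to the jar is about 0 to 0.2 rad when tight and grows as it is unscrewed (anticlockwise from above).
- cap_top (a point): Centre of the cap's flat top, 21 mm above its lower edge. A sprung liner under it pushes the cap up against the thread with about 20 N when tight, 3 N when loose: breaking it loose takes about 0.35 N m, less further on, more than the bare counter's friction can hold the jar against. Let go part-way, the cap stays where it is.
- cap_lug (a point): Point on the side of the cap in line with one of its two lugs, 28 mm from its axis along the cap's +x, 3 mm above its lower edge.
- jar_thread (a point): Middle of the jar's thread, 90 mm above its underside; right-hand, two starts. The cap is held until its yaw relative to the jar is about 2.15 rad, can be lifted from about 2.2 to 2.7 rad, and meets the start of the next thread, a hard stop, at about 2.8 rad (it can be lifted off there too). Turning, the cap rises at most 2.6 mm by itself and need not be lifted.
- rack: Stainless steel rack that cannot move: a tray 105 mm (its x) by 305 mm (its y), with three open square sleeves in a row along its y at 100 mm spacing, and a carrying loop 55 mm high at each end. Origin: centre of the tray's underside on the counter.
- sleeve: The empty sleeve of the rack, any of the three, fixed: square, 57 mm inside, walls 2.5 mm, with a flared lip up to 49 mm above its underside. The jar's body fits it with 2.5 mm play a side at any quarter turn; it stops the jar turning after about 0.1 rad. Origin: centre of its underside (6 mm above the counter), z up, x and y across its walls.
- pocket (a point): Centre of the empty sleeve's floor, 8 mm above the counter, where the jar's underside comes to stand; axes as the sleeve.
- jar_b: Closed jar of the same size and look, standing in another sleeve of the rack; to be left alone. Origin: centre of its underside; its cap's top is 105 mm above that.
- jar_c: The second closed jar that stands in the rack, same as jar_b; to be left alone.
- bowl: Small steel bowl, 124 mm across, 55 mm high, at the back; bystander. Origin: centre of the underside.
- mug: White mug, 78 mm across, 88 mm high, handle along its +y; bystander. Origin: centre of the underside.
- tin: Low aluminium tin, 50 mm across, 55 mm high, near the robot; bystander. Origin: centre of the underside.
- spray: Spray can, 58 mm across, 200 mm high, on the right; bystander. Origin: centre of the underside.
- spoon: Wooden spoon 240 mm long lying near the robot; bystander. It lies along its x, handle to -x.
Not all that is in view belongs to the job. What is shaped like the cap but purple is not meant.

How it is judged:
By the outcome, as a careful person would: the job done as asked, in the order asked, and still so for the second after the job is handed in, while the arm keeps its last pose, push and grip.
It also fails if it takes over 56 s, if anything falls off the work surface, if the arm or the gripper's body presses on something with over 40 N, if the wrist force passes 120 N, or if a joint passes its speed limit or range.

## Working session

There is one attempt and no reset: what is moved stays moved. The work goes in short steps, Python scripts to look and compute and a tool call to move; the robot and the scene stay as the last step left them, time stands still between calls to the robot, and variables do not carry over. Pictures are saved under pics/ and viewed, and the job is handed in when it is done.

Besides the shell and the picture viewer there is one more tool, called after "Emit:" as name([rows], argument=value, ...), one row to a line, values as JSON. send_rows: Moves the arm, as the interface text tells. Its arguments: {"type":"object","properties":{"deltas":{"type":"array","items":{"type":"object","properties":{"hand":{"type":"number"},"tx":{"type":"number"},"ty":{"type":"number"},"tz":{"type":"number"},"wx":{"type":"number"},"wy":{"type":"number"},"wz":{"type":"number"}}}},"grip_force":{"type":"number"}},"required":["deltas"]}

```bash
ls; mkdir -p pics
python3 - <<'E'
from rig import robot
import cv2
print(robot.state())
for n in ("scene","top","wrist"):
    f=robot.grab_frame(n); cv2.imwrite(f"pics/{n}0.png",f["pixels"][:,:,::-1])
    print(n,{k:v for k,v in f.items() if k!="pixels"})
E
```

```text
pics
{'t': 0.0, 'joints': array([-1.50811480e+00,  2.45826827e-01,  1.55903705e+00, -1.64633367e-05,
        1.33870632e+00, -1.74089500e-01]), 'dq': array([-1.66369076e-03, -1.35406916e-03,  2.76488784e-03, -1.93602091e-03,
       -7.40521819e-05,  1.65571541e-04]), 'tau': array([-9.59967911e-04, -4.29504704e+01, -3.26134408e+01, -1.43055431e-04,
        5.27573749e-03,  4.11025027e-06]), 'position': array([ 0.15243931, -0.63128527,  0.23015978]), 'tcp_rot': array([-3.11764118e+00, -3.70823539e-01, -1.47730415e-04]), 'ft_force': array([ 0.43086326,  0.47624426, -0.32753428]), 'torque': array([-0.03123758, -0.01136327,  0.02074685]), 'grip_width': 1.0058055616367414}
scene {'fx': 442.3590189800757, 'fy': 442.3590189800757, 'cx': 320.32482479987385, 'cy': 232.8478466798077, 'k1': -0.000671443144629434, 'extrinsics': array([[ 0.14556273,  0.98932134, -0.00740171, -0.00739406],
       [-0.66555346,  0.10345549,  0.73914515,  0.26254968],
       [ 0.73201782, -0.10266575,  0.6735055 , -1.35119246],
       [ 0.        ,  0.        ,  0.        ,  1.        ]])}
top {'fx': 535.729118401736
[... 156 characters left out ...]
0.01881053, -0.08413464],
       [ 0.99414162,  0.01549851,  0.10696838, -0.52422665],
       [-0.10723115,  0.01724966,  0.99408447, -1.26834364],
       [ 0.        ,  0.        ,  0.        ,  1.        ]])}
wrist {'fx': 334.38933825418445, 'fy': 334.38933825418445, 'cx': 314.44189984257645, 'cy': 244.62817357889463, 'k1': -0.03832664964219093, 'mount': array([[ 6.52334430e-04,  9.57469369e-01,  2.88534196e-01,
         7.21998767e-02],
       [ 9.99999748e-01, -7.05251512e-04,  7.94444992e-05,
         2.16674629e-04],
       [ 2.79554853e-04,  2.88534072e-01, -9.57469588e-01,
        -1.43378623e-01],
       [ 0.00000000e+00,  0.00000000e+00,  0.00000000e+00,
         1.00000000e+00]])}
```

View pics/scene0.png

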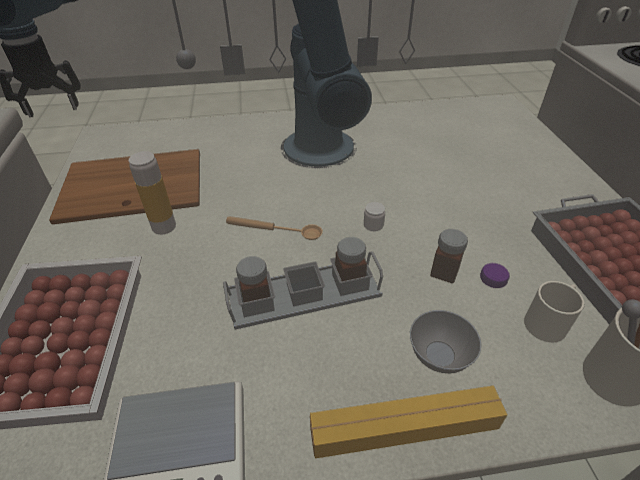

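View pics/top0.png

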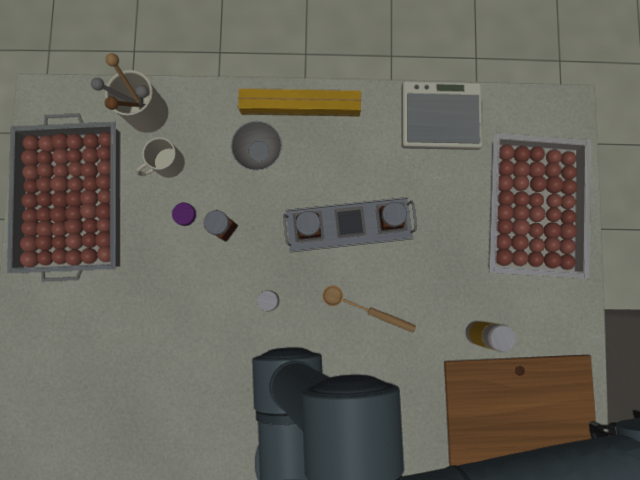

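View pics/wrist0.png

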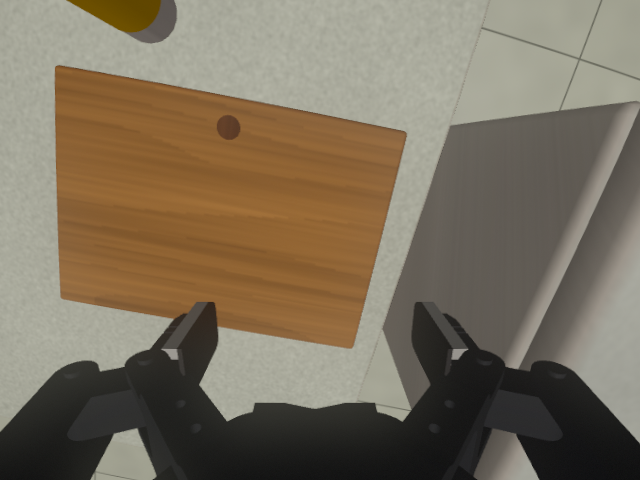

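The jar on the counter is at scene (449,255) / top (217,223). These could be mistaken for it:
- Rack jars: top (309,224) and (393,215).
- Purple disc: top (184,214).
- White tin: top (268,300).
- Spray can: top (490,336).

I'm choosing the amber jar with a steel cap that stands outside the rack. Next I'll check it in a close crop and triangulate it roughly.

```bash
cat > h.py <<'E'
import numpy as np, cv2
from scipy.spatial.transform import Rotation as R
def ray(f,u,v,st=None):
    d=np.array([(u-f["cx"])/f["fx"],(v-f["cy"])/f["fy"]])
    s=d.copy()
    for _ in range(10): s=d/(1+f["k1"]*(s@s))
    c=np.array([s[0],-s[1],-1.0])
    if "mount" in f:
        T=np.eye(4);T[:3,:3]=R.from_rotvec(st["tcp_rot"]).as_matrix();T[:3,3]=st["position"]
        M=T@f["mount"]
    else: M=np.linalg.inv(f["extrinsics"])
    d=M[:3,:3]@c
    return M[:3,3],d/np.linalg.norm(d)
def plane(r,z):
    o,d=r; return o+d*(z-o[2])/d[2]
def tri(rs):
    A=np.zeros((3,3));b=np.zeros(3)
    for o,d in rs:
        P=np.eye(3)-np.outer(d,d);A+=P;b+=P@o
    p=np.linalg.solve(A,b)
    return p,[np.linalg.norm(np.cross(p-o,d)) for o,d in rs]
def proj(f,p,st=None):
    if "mount" in f:
        T=np.eye(4);T[:3,:3]=R.from_rotvec(st["tcp_rot"]).as_matrix();T[:3,3]=st["position"]
        E=np.linalg.inv(T@f["mount"])
    else: E=f["extrinsics"]
    c=E[:3,:3]@p+E[:3,3]; s=np.array([c[0],-c[1]])/-c[2]; s=s*(1+f["k1"]*(s@s))
    return s[0]*f["fx"]+f["cx"],s[1]*f["fy"]+f["cy"]
E
python3 - <<'E'
from rig import robot
from h import *
s=robot.grab_frame("scene");t=robot.grab_frame("top")
a=cv2.resize(s["pixels"][200:320,210:520],None,fx=2.5,fy=2.5,interpolation=2)
b=cv2.resize(t["pixels"][180:270,150:430],None,fx=2.8,fy=2.8,interpolation=2)
a=a[:,:780];b=b[:,:780]
a=cv2.copyMakeBorder(a,0,0,0,784-a.shape[1],0);b=cv2.copyMakeBorder(b,0,0,0,784-b.shape[1],0)
cv2.imwrite("pics/crop1.png",np.vstack([a,b])[:,:,::-1])
print(tri([ray(s,453,240),ray(t,217,222)]))
print(tri([ray(s,251,267),ray(t,394,213)]), tri([ray(s,351,248),ray(t,309,223)]),tri([ray(s,304,270),ray(t,350,222)]))
E
```

```text
(array([0.55659095, 0.1966859 , 0.09867707]), [np.float64(0.001648453263313591), np.float64(0.0016484532633137042)])
(array([ 0.58156594, -0.20926744,  0.1111426 ]), [np.float64(0.0006455810075270142), np.float64(0.0006455810075270701)]) (array([ 0.55620642, -0.01437321,  0.10724967]), [np.float64(0.0017937671887421154), np.float64(0.001793767188742179)]) (array([ 0.56532122, -0.10971808,  0.06923587]), [np.float64(0.0017058678092999225), np.float64(0.0017058678092998869)])
```

View pics/crop1.png

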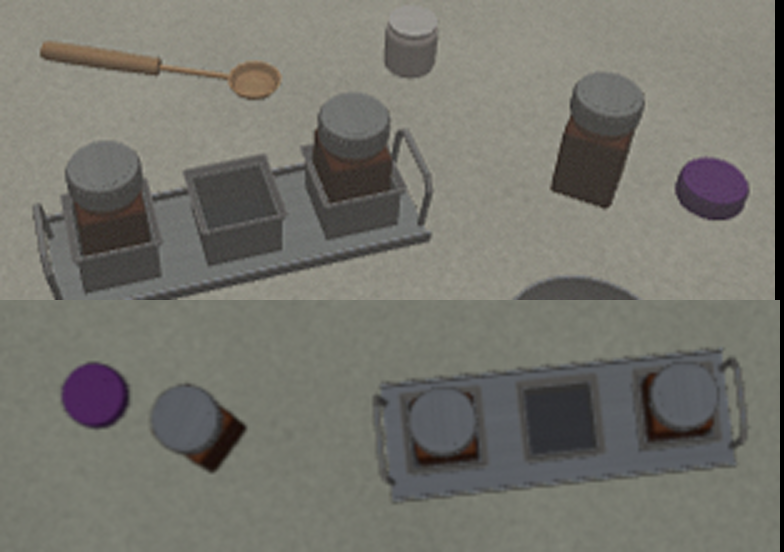

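Choice confirmed: the free-standing amber jar is near (0.556, 0.197), cap top about 0.10 m up. The middle sleeve is empty, near (0.565, -0.11). I'll move over the sleeve first and look with the wrist camera.

Emit:
send_rows([
  {"hand": 0.085, "tz": 0.03},
  {"tx": 0.03, "ty": 0.044, "tz": 0.03},
  {"tx": 0.035, "ty": 0.044},
  {"tx": 0.035, "ty": 0.044},
  {"tx": 0.035, "ty": 0.044},
  {"tx": 0.035, "ty": 0.044},
  {"tx": 0.035, "ty": 0.044},
  {"tx": 0.035, "ty": 0.044},
  {"tx": 0.035, "ty": 0.044},
  {"tx": 0.035, "ty": 0.044},
  {"tx": 0.035, "ty": 0.044},
  {"tx": 0.035, "ty": 0.044},
])

```text
invalid input
```

Emit:
send_rows([
  {"hand": 0.085, "tx": 0, "ty": 0, "tz": 0.03, "wx": 0, "wy": 0, "wz": 0},
  {"hand": 0.085, "tx": 0.03, "ty": 0.044, "tz": 0.03, "wx": 0, "wy": 0, "wz": 0},
  {"hand": 0.085, "tx": 0.035, "ty": 0.044, "tz": 0, "wx": 0, "wy": 0, "wz": 0},
  {"hand": 0.085, "tx": 0.035, "ty": 0.044, "tz": 0, "wx": 0, "wy": 0, "wz": 0},
  {"hand": 0.085, "tx": 0.035, "ty": 0.044, "tz": 0, "wx": 0, "wy": 0, "wz": 0},
  {"hand": 0.085, "tx": 0.035, "ty": 0.044, "tz": 0, "wx": 0, "wy": 0, "wz": 0},
  {"hand": 0.085, "tx": 0.035, "ty": 0.044, "tz": 0, "wx": 0, "wy": 0, "wz": 0},
])

```text
t: 1.12
position: [0.3599, -0.3612, 0.2912]
tcp_rot: [-3.12, -0.359, -0.003]
ft_force: [0.6, -1.0, -0.1]
grip_width: 0.994
```

Emit:
send_rows([
  {"hand": 0.085, "tx": 0.037, "ty": 0.044, "tz": 0, "wx": 0, "wy": 0, "wz": 0},
  {"hand": 0.085, "tx": 0.037, "ty": 0.044, "tz": 0, "wx": 0, "wy": 0, "wz": 0},
  {"hand": 0.085, "tx": 0.037, "ty": 0.044, "tz": -0.015, "wx": 0, "wy": 0, "wz": 0},
  {"hand": 0.085, "tx": 0.037, "ty": 0.044, "tz": -0.02, "wx": 0, "wy": 0, "wz": 0},
  {"hand": 0.085, "tx": 0.035, "ty": 0.044, "tz": -0.02, "wx": 0, "wy": 0, "wz": 0},
  {"hand": 0.085, "tx": 0.02, "ty": 0.03, "tz": -0.015, "wx": 0, "wy": 0, "wz": 0},
  {"hand": 0.085, "tx": 0, "ty": 0, "tz": 0, "wx": 0, "wy": 0, "wz": 0},
])

```text
t: 2.0
position: [0.5695, -0.0989, 0.2201]
tcp_rot: [3.118, 0.367, 0.007]
ft_force: [-0.4, -1.4, 0.3]
grip_width: 0.993
```

```bash
cat > snap.py <<'E'
import sys,pickle
from rig import robot
from h import *
n=sys.argv[1]
st=robot.state(); f=robot.grab_frame("wrist")
pickle.dump((st,f),open(f"{n}.pkl","wb")); cv2.imwrite(f"pics/{n}.png",f["pixels"][:,:,::-1])
print(st["t"],st["position"].round(4),st["tcp_rot"].round(4),st["joints"].round(3),st["ft_force"].round(2),st["torque"].round(2))
E
python3 snap.py w1
```

```text
2.0 [ 0.5695 -0.0989  0.2201] [3.1178 0.3669 0.0071] [-0.368  0.086  1.759  0.     1.292  0.968] [-0.41 -1.43  0.3 ] [ 0.04 -0.02  0.03]
```

View pics/w1.png

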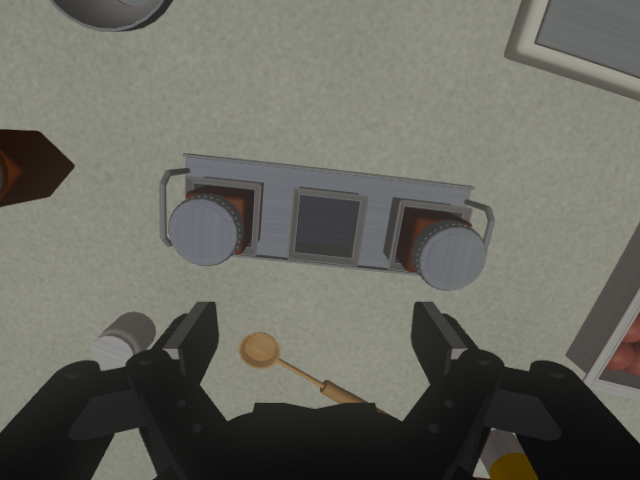

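The wrist view shows the empty sleeve centred at about (328,226), with the closed jars at (205,230) and (450,255). I'll step sideways for a second view of it.

Emit:
send_rows([
  {"hand": 0.085, "tx": -0.04, "ty": 0.045, "tz": 0, "wx": 0, "wy": 0, "wz": 0},
  {"hand": 0.085, "tx": -0.02, "ty": 0.03, "tz": 0, "wx": 0, "wy": 0, "wz": 0},
  {"hand": 0.085, "tx": 0, "ty": 0, "tz": 0, "wx": 0, "wy": 0, "wz": 0},
])

```text
t: 2.42
position: [0.5078, -0.0272, 0.2225]
tcp_rot: [3.116, 0.357, 0.012]
ft_force: [-0.7, -0.7, -0.4]
grip_width: 0.995
```

```bash
python3 snap.py w2
python3 - <<'E'
import cv2,numpy as np
a=cv2.imread("pics/w1.png")[170:285,270:390]; b=cv2.imread("pics/w2.png")
cv2.imwrite("pics/c2.png",cv2.resize(a,None,fx=5,fy=5,interpolation=cv2.INTER_CUBIC))
E
```

```text
2.425 [ 0.5078 -0.0272  0.2225] [3.1161 0.3566 0.012 ] [-0.276 -0.088  1.928 -0.002  1.293  1.068] [-0.67 -0.68 -0.42] [-0.05  0.03  0.08]
```

View pics/w2.png

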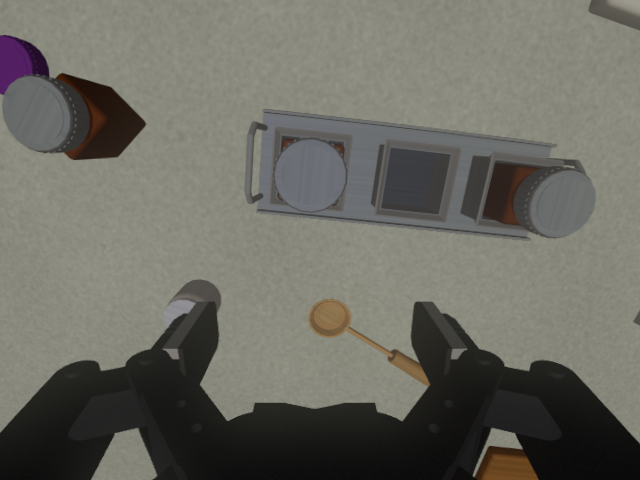

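View pics/c2.png

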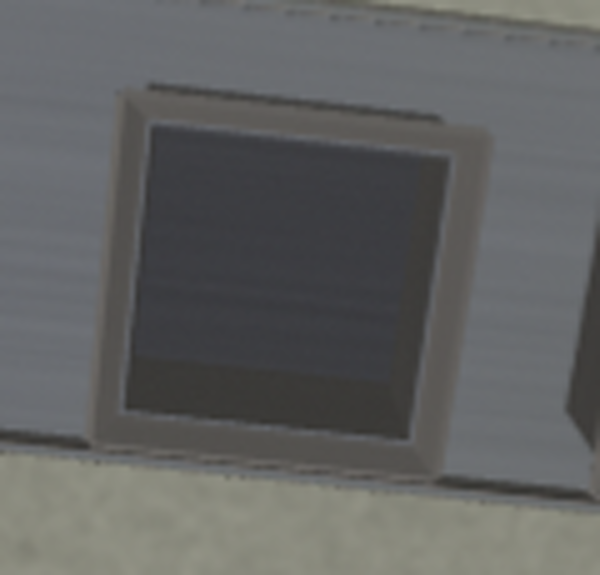

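```bash
cat > sl.py <<'E'
import pickle
from h import *
def quad(n,u,v):
    st,f=pickle.load(open(n+".pkl","rb"))
    g=cv2.cvtColor(f["pixels"],cv2.COLOR_RGB2GRAY)
    s=4;x0,y0=u-60,v-60
    c=cv2.resize(g[y0:y0+120,x0:x0+120],None,fx=s,fy=s,interpolation=cv2.INTER_CUBIC)
    # flood from centre with threshold between interior and flare
    m=(c<TH).astype(np.uint8); m=cv2.morphologyEx(m,cv2.MORPH_OPEN,np.ones((7,7)))
    _,l=cv2.connectedComponents(m); m=(l==l[240,240]).astype(np.uint8)
    cs,_=cv2.findContours(m,cv2.RETR_EXTERNAL,cv2.CHAIN_APPROX_NONE)
    k=max(cs,key=cv2.contourArea); h=cv2.convexHull(k)
    q=cv2.approxPolyDP(h,0.05*cv2.arcLength(h,True),True)[:,0]
    pts=k[:,0].astype(float); n4=len(q); L=[]
    for i in range(n4):   # refine: fit lines on each side
        a,b=q[i].astype(float),q[(i+1)%n4].astype(float); d=b-a; le=np.linalg.norm(d); d/=le
        t=(pts-a)@d; e=abs((pts-a)@np.array([-d[1],d[0]]))
        w=pts[(t>.15*le)&(t<.85*le)&(e<8)]
        vx,vy,px,py=cv2.fitLine(w.astype(np.float32),cv2.DIST_HUBER,0,.01,.01).ravel(); L.append(np.cross([px,py,1],[px+vx,py+vy,1]))
    C=[np.cross(L[i-1],L[i]) for i in range(n4)]
    C=np.array([p[:2]/p[2] for p in C]); 
    return st,f,(C+.5)/s-.5+[x0,y0],m,c
E
python3 - <<'E'
import sl
from sl import *
sl.TH=72
res=[]
for n,u,v in(("w1",328,226),("w2",416,180)):
    st,f,C,m,c=quad(n,u,v)
    cv2.imwrite(f"pics/m_{n}.png",np.hstack([c,m*255])[:,:960][::1,::1] if 0 else cv2.resize(np.hstack([c,m*255]),None,fx=.8,fy=.8))
    C=C[np.argsort(np.arctan2(*(C-C.mean(0)).T[::-1]))]
    print(n,C.round(1).tolist()); res.append([ray(f,*p,st) for p in C])
P=[]
for a,b in zip(*res):
    p,e=tri([a,b]);P.append(p);print(p.round(4),np.round(e,4))
P=np.array(P);print("centre",P.mean(0))
for r in res:
    Q=np.array([plane(x,.053) for x in r]);s=np.diff(np.vstack([Q,Q[:1]]),axis=0)
    print("plane .053",Q.mean(0),np.linalg.norm(s,axis=1),(np.degrees(np.arctan2(s[:,1],s[:,0]))))
E
```

```text
w1 [[300.1, 194.9], [359.1, 201.5], [350.8, 257.2], [294.6, 251.2]]
w2 [[390.7, 147.6], [449.9, 154.4], [437.7, 213.6], [381.2, 207.5]]
[ 0.5928 -0.0802  0.05  ] [0.0001 0.0001]
[ 0.5997 -0.1358  0.0495] [0.0001 0.0001]
[ 0.5442 -0.1427  0.0493] [0.0001 0.0001]
[ 0.5375 -0.0872  0.0499] [0. 0.]
centre [ 0.56853951 -0.1114725   0.04966772]
plane .053 [ 0.56929376 -0.11113308  0.053     ] [0.05552467 0.05526554 0.05536933 0.0552465 ] [ -82.96150716 -172.95201141   97.01853736    7.20909637]
plane .053 [ 0.56862867 -0.11038397  0.053     ] [0.05515688 0.05534795 0.05511559 0.05510824] [ -82.69910266 -172.96973965   97.05189168    7.07255574]
```

```bash
ls pics
```

```text
c2.png
crop1.png
m_w1.png
m_w2.png
scene0.png
top0.png
w1.png
w2.png
wrist0.png
```

View pics/m_w1.png

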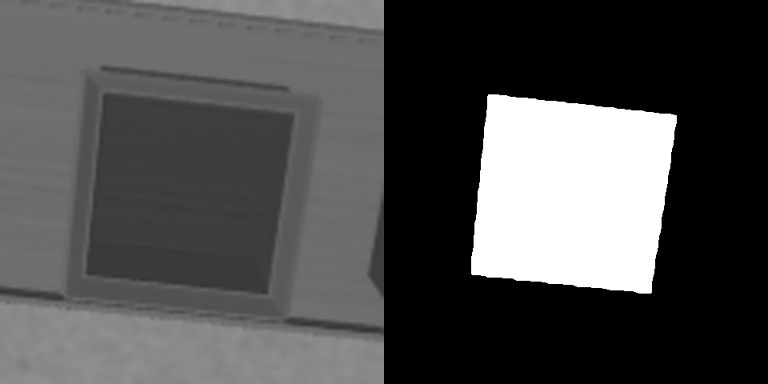

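View pics/m_w2.png

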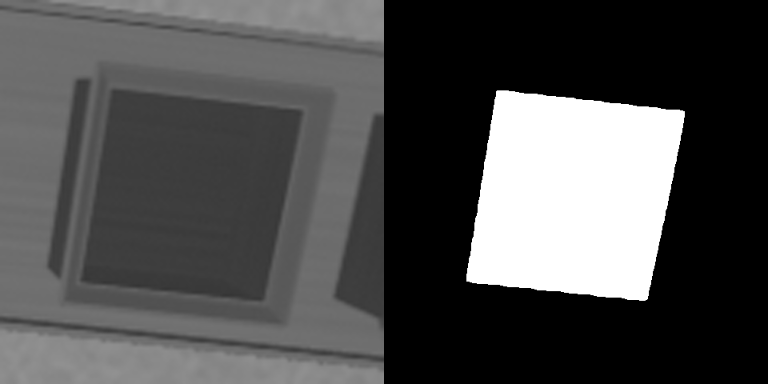

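Sleeve throat measured in two views:
- **Centre:** (0.5687, -0.1112)
- **Height:** z ≈ 0.050
- **Side:** about 56 mm
- **Yaw:** 7.05° (mod 90)

This fits the given 57 mm inside and the lip at 55 mm. Now to the jar.

Emit:
send_rows([
  {"hand": 0.085, "tx": 0.008, "ty": 0.045, "tz": 0, "wx": 0, "wy": 0, "wz": 0},
  {"hand": 0.085, "tx": 0.01, "ty": 0.05, "tz": 0, "wx": 0, "wy": 0, "wz": 0},
  {"hand": 0.085, "tx": 0.01, "ty": 0.05, "tz": 0, "wx": 0, "wy": 0, "wz": 0},
  {"hand": 0.085, "tx": 0.01, "ty": 0.04, "tz": 0, "wx": 0, "wy": 0, "wz": 0},
  {"hand": 0.085, "tx": 0, "ty": 0, "tz": 0, "wx": 0, "wy": 0, "wz": 0},
])

```text
t: 3.1
position: [0.5533, 0.1534, 0.2268]
tcp_rot: [3.114, 0.334, 0.027]
ft_force: [-0.2, 0.5, -0.2]
grip_width: 0.999
```

```bash
python3 snap.py w3
```

```text
3.1 [0.5533 0.1534 0.2268] [3.1141 0.3342 0.0265] [ 0.077  0.064  1.769 -0.009  1.291  1.437] [-0.22  0.52 -0.16] [ 0.01  0.03 -0.01]
```

View pics/w3.png

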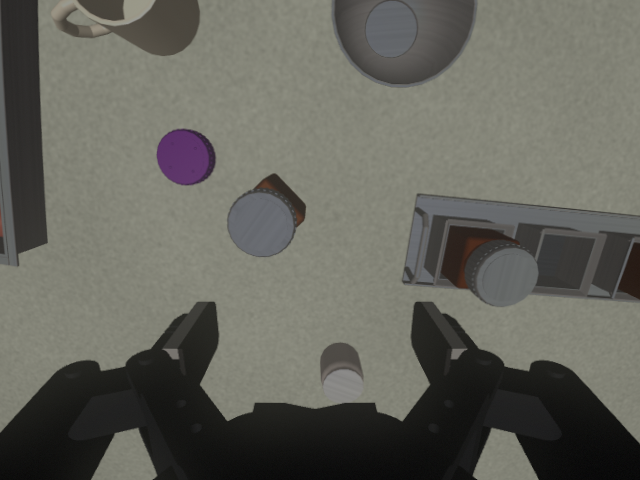

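Emit:
send_rows([
  {"hand": 0.085, "tx": 0.03, "ty": 0.02, "tz": 0, "wx": 0, "wy": 0, "wz": 0},
  {"hand": 0.085, "tx": 0.02, "ty": 0.02, "tz": 0, "wx": 0, "wy": 0, "wz": 0},
  {"hand": 0.085, "tx": 0, "ty": 0, "tz": 0, "wx": 0, "wy": 0, "wz": 0},
])

```text
t: 3.52
position: [0.6063, 0.1867, 0.2271]
tcp_rot: [3.113, 0.32, 0.027]
ft_force: [-0.1, -0.1, 0.0]
grip_width: 0.995
```

```bash
python3 snap.py w4
```

```text
3.525 [0.6063 0.1867 0.2271] [3.1132 0.3199 0.0268] [ 0.125  0.205  1.613 -0.013  1.307  1.495] [-0.07 -0.13  0.05] [0.02 0.02 0.03]
```

View pics/w4.png

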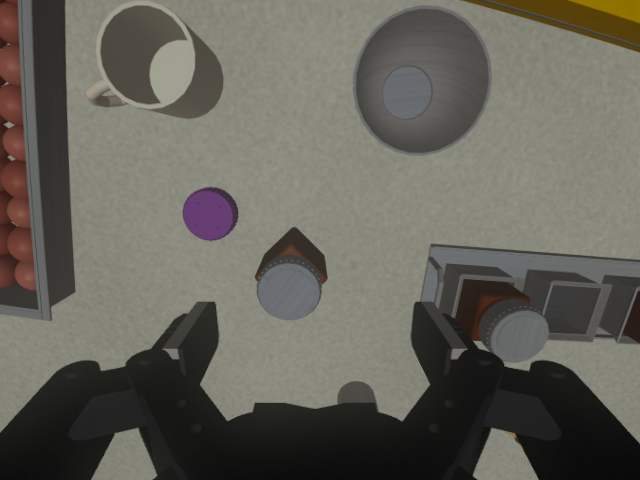

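The jar is at (262,223) in w3 and (289,291) in w4, with its body's lower corner visible at (294,228). Next I'll measure the cap top and the jar's yaw.

```bash
cat > jar.py <<'E'
import pickle
from h import *
def cap(n,u,v,r=50):
    st,f=pickle.load(open(n+".pkl","rb")); p=f["pixels"].astype(int)
    x0,y0=max(u-r,0),max(v-r,0); c=p[y0:y0+2*r,x0:x0+2*r]
    m=((c[...,2]-c[...,0]>4)&(c[...,2]>90)).astype(np.uint8)
    m=cv2.morphologyEx(m,cv2.MORPH_OPEN,np.ones((3,3)))
    _,l=cv2.connectedComponents(m); m=(l==l[v-y0,u-x0]).astype(np.uint8)
    cs,_=cv2.findContours(m,0,cv2.CHAIN_APPROX_NONE); k=cv2.convexHull(max(cs,key=cv2.contourArea))
    e=cv2.fitEllipse(max(cs,key=cv2.contourArea))
    return st,f,np.array(e[0])+[x0,y0],e[1]
if __name__=="__main__":
    rs=[]
    for n,u,v in(("w2",40,115),("w3",262,223),("w4",289,291)):
        st,f,c,ax=cap(n,u,v); r=ray(f,*c,st); rs.append(r); 
        print(n,c.round(1),np.round(ax,1),"plane .105",plane(r,.105).round(4))
    print(tri(rs));print(tri(rs[1:]))
    ims=[]
    for n,u,v in(("w2",75,115),("w4",290,270),("w3",270,220)):
        st,f=pickle.load(open(n+".pkl","rb"))
        ims.append(cv2.resize(f["pixels"][v-65:v+65,u-75:u+75],None,fx=3.5,fy=3.5,interpolation=2)[:, :])
    ims=[cv2.resize(i,None,fx=.5*1.0,fy=.5) if 0 else i[:455,:525] for i in ims]
    cv2.imwrite("pics/jarcrop.png",cv2.resize(np.hstack(ims[:2]),(800,346))[:,:,::-1])
E
python3 jar.py
```

```text
w2 [ 52.3 117.4] [106.9 119.3] plane .105 [0.5553 0.1849 0.105 ]
w3 [260.5 224.1] [61.3 64.2] plane .105 [0.5558 0.1973 0.105 ]
w4 [288.4 291.4] [54.9 59.7] plane .105 [0.5554 0.1971 0.105 ]
(array([0.5521788 , 0.19713865, 0.09148648]), [np.float64(0.0025758088923364796), np.float64(0.0015602814469005103), np.float64(0.0025463051998876034)])
(array([0.5562378 , 0.19712937, 0.10671655]), [np.float64(5.5711079446082534e-05), np.float64(5.571107944600962e-05)])
```

View pics/jarcrop.png

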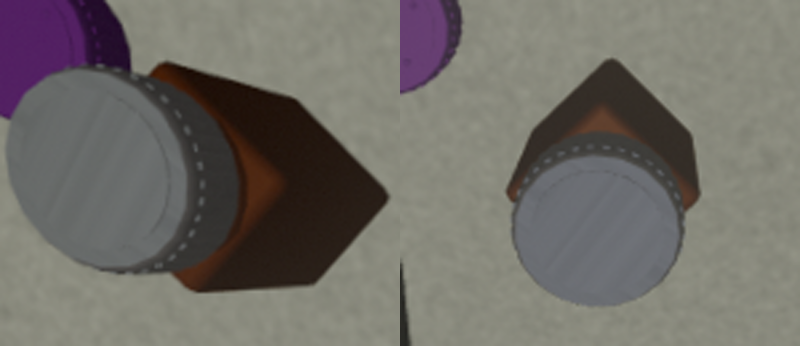

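Run:
```python
from jar import *
for n,pts in(("w2",[(110.6,86.8),(145.5,124.4),(117.4,156.8)]),("w4",[(264.9,254.6),(294.5,226.8),(323.7,255)])):
    st,f=pickle.load(open(n+".pkl","rb")); P=np.array([plane(ray(f,u,v,st),0.0) for u,v in pts])
    d=np.diff(P,axis=0); print(n,P.round(4).tolist(),np.linalg.norm(d,axis=1).round(4),np.degrees(np.arctan2(d[:,1],d[:,0])).round(1))
# line fits on body/counter borders in colour mask
for n,sides in(("w2",[((112,88),(143,121)),((119,154),(143,127))]),("w4",[((267,252),(291,230)),((298,230),(321,252))])):
    st,f=pickle.load(open(n+".pkl","rb")); g=cv2.cvtColor(f["pixels"],7).astype(np.float32)
    for a,b in sides:
        a,b=np.array(a,float),np.array(b,float); d=(b-a)/np.linalg.norm(b-a); nn=np.array([-d[1],d[0]]); E=[]
        for t in np.linspace(.15,.85,25):
            o=a+(b-a)*t; k=np.arange(-6,6.01,.25); q=o+k[:,None]*nn
            s=cv2.remap(g,q[:,0].astype(np.float32)[None],q[:,1].astype(np.float32)[None],1)[0]
            gr=abs(np.gradient(s)); E.append(q[gr.argmax()])
        P=np.array([plane(ray(f,*e,st),0)[:2] for e in E]).astype(np.float32)
        vx,vy,px,py=cv2.fitLine(P,cv2.DIST_HUBER,0,.001,.001).ravel()
        c=np.array([.5556,.1972]); print(n,"angle mod90",round(np.degrees(np.arctan2(vy,vx))%90,2),"dist to cap axis",abs((c[0]-px)*vy-(c[1]-py)*vx).round(4))
```

```text
w2 [[0.5895, 0.204, -0.0], [0.5605, 0.1647, 0.0], [0.5208, 0.1914, 0.0]] [0.0488 0.0478] [-126.4  146. ]
w4 [[0.5487, 0.2303, 0.0], [0.5882, 0.2028, 0.0], [0.5619, 0.1631, 0.0]] [0.0481 0.0476] [ -34.9 -123.5]
w2 angle mod90 55.65 dist to cap axis 0.0241
w2 angle mod90 55.48 dist to cap axis 0.0243
w4 angle mod90 55.19 dist to cap axis 0.0251
w4 angle mod90 56.52 dist to cap axis 0.0249
```

Cap axis is (0.5556, 0.1972), with its top at z 0.1067 (expected 0.105). Jar yaw is 55.7° mod 90, so the carry needs a turn of about +41.3°. Next I'll work out the level correction and the shift.

```bash
cat > go.py <<'E'
import sys
from rig import robot
from h import *
st=robot.state(); x,y,z,psi=map(float,sys.argv[1:5])
M=R.from_rotvec(st["tcp_rot"]).as_matrix(); p0=np.arctan2(M[1,0],M[0,0])
T=np.array([[np.cos(psi),np.sin(psi),0],[np.sin(psi),-np.cos(psi),0],[0,0,-1.]])
print("t",st["t"],"pos",st["position"].round(4),"psi",p0.round(4),"toolz",M[:,2].round(4),"grip",round(st["grip_width"],3),"F",st["ft_force"].round(2),"M",st["torque"].round(3),"q",st["joints"].round(3))
print("need shift",(np.array([x,y,z])-st["position"]).round(4),"turn",R.from_matrix(T@M.T).as_rotvec().round(4))
E
python3 go.py 0.5556 0.1972 0.15 0.205
```

```text
t 3.575 pos [0.6058 0.1862 0.2271] psi 0.2043 toolz [ 0.018  -0.0103 -0.9998] grip 0.995 F [-0.26 -0.18  0.11] M [ 0.038  0.048 -0.022] q [ 0.125  0.203  1.615 -0.013  1.307  1.494]
need shift [-0.0502  0.011  -0.0771] turn [0.0103 0.018  0.0008]
```

Emit:
send_rows([
  {"hand": 0.085, "tx": -0.03, "ty": 0.006, "tz": -0.02, "wx": 0.01, "wy": 0.018, "wz": 0},
  {"hand": 0.085, "tx": -0.02, "ty": 0.005, "tz": -0.03, "wx": 0, "wy": 0, "wz": 0},
  {"hand": 0.085, "tx": 0, "ty": 0, "tz": -0.025, "wx": 0, "wy": 0, "wz": 0},
  {"hand": 0.085, "tx": 0, "ty": 0, "tz": 0, "wx": 0, "wy": 0, "wz": 0},
])

```text
t: 4.08
position: [0.5538, 0.1907, 0.1516]
tcp_rot: [3.125, 0.308, 0.001]
ft_force: [-0.1, -0.7, -0.1]
grip_width: 1.0
```

```bash
python3 go.py 0.5556 0.1972 0.08 0.205; python3 snap.py w5
```

```text
t 4.075 pos [0.5538 0.1907 0.1516] psi 0.1967 toolz [ 7.0e-04 -1.5e-03 -1.0e+00] grip 1.0 F [-0.08 -0.72 -0.05] M [-0.036 -0.017 -0.019] q [ 0.139  0.181  1.786 -0.002  1.174  1.514]
need shift [ 0.0018  0.0065 -0.0716] turn [0.0015 0.0007 0.0083]
4.075 [0.5538 0.1907 0.1516] [3.1249e+00 3.0840e-01 8.0000e-04] [ 0.139  0.181  1.786 -0.002  1.174  1.514] [-0.08 -0.72 -0.05] [-0.04 -0.02 -0.02]
```

View pics/w5.png

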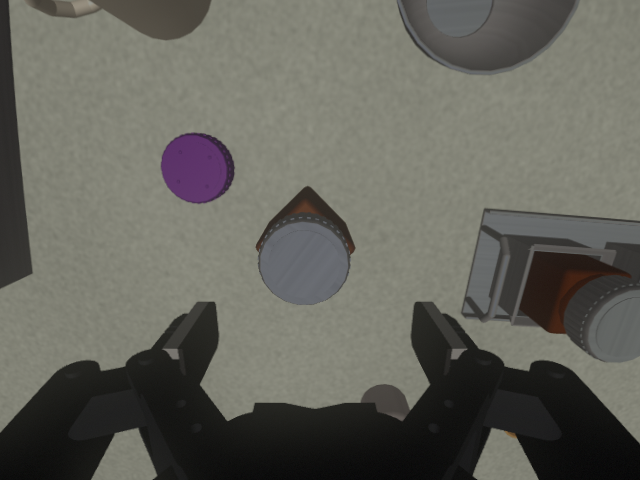

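Run:
```python
from jar import *
rs=[]
for n,u,v in(("w3",262,223),("w4",289,291),("w5",304,262)):
    st,f,c,ax=cap(n,u,v,60); r=ray(f,*c,st); rs.append(r); print(c,ax,plane(r,.1055))
print(tri(rs))
```

```text
[260.4836731  224.08328247] (61.34469985961914, 64.16999053955078) [0.55596993 0.19720817 0.1055    ]
[288.41499329 291.39343643] (54.91756820678711, 59.70545959472656) [0.55566065 0.19715047 0.1055    ]
[303.64707947 262.93733215] (80.97430419921875, 86.2430648803711) [0.55618868 0.19740765 0.1055    ]
(array([0.55610821, 0.19724802, 0.10597195]), [np.float64(9.147271745221829e-05), np.float64(0.00023277016287124151), np.float64(0.00029357200366196724)])
```

Emit:
send_rows([
  {"hand": 0.085, "tx": 0.002, "ty": 0.0066, "tz": -0.02, "wx": 0.0015, "wy": 0.0007, "wz": 0.008},
  {"hand": 0.085, "tx": 0, "ty": 0, "tz": -0.025, "wx": 0, "wy": 0, "wz": 0},
  {"hand": 0.085, "tx": 0, "ty": 0, "tz": -0.018, "wx": 0, "wy": 0, "wz": 0},
  {"hand": 0.085, "tx": 0, "ty": 0, "tz": 0, "wx": 0, "wy": 0, "wz": 0},
])

```text
t: 4.62
position: [0.5598, 0.1973, 0.0902]
tcp_rot: [-3.125, -0.32, -0.014]
ft_force: [0.9, 0.1, -0.2]
grip_width: 0.993
```

```bash
python3 go.py 0.556 0.1973 0.08 0.205; python3 snap.py w6
```

```text
t 4.625 pos [0.5598 0.1973 0.0902] psi 0.2041 toolz [ 0.0088  0.0015 -1.    ] grip 0.993 F [ 0.87  0.15 -0.23] M [-0.002  0.062  0.015] q [0.148 0.277 1.799 0.    1.057 1.515]
need shift [-0.0038 -0.     -0.0102] turn [-0.0015  0.0088  0.0009]
4.625 [0.5598 0.1973 0.0902] [-3.1246 -0.32   -0.014 ] [0.148 0.277 1.799 0.    1.057 1.515] [ 0.87  0.15 -0.23] [-0.    0.06  0.01]
```

View pics/w6.png

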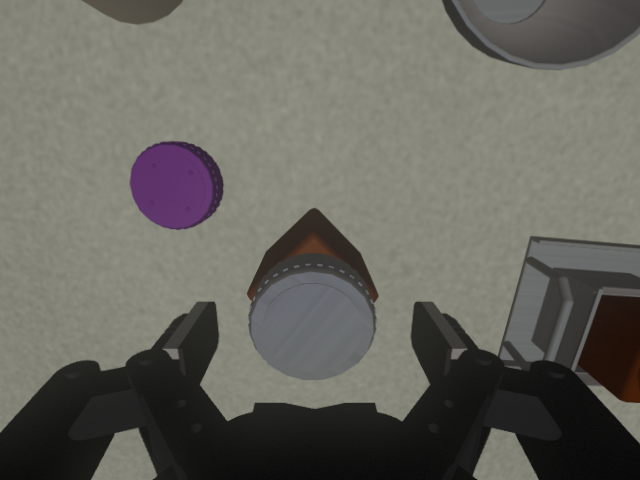

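Cap centred between the jaws at about (312,325). I'll make the last correction, then close.

Emit:
send_rows([
  {"hand": 0.085, "tx": -0.004, "ty": 0, "tz": -0.005, "wx": -0.0015, "wy": 0.0085, "wz": 0},
  {"hand": 0.085, "tx": 0, "ty": 0, "tz": -0.005, "wx": 0, "wy": 0, "wz": 0},
  {"hand": 0.085, "tx": 0, "ty": 0, "tz": 0, "wx": 0, "wy": 0, "wz": 0},
])

```text
t: 5.05
position: [0.5577, 0.1978, 0.0826]
tcp_rot: [-3.125, -0.32, -0.008]
ft_force: [0.0, 0.0, -0.1]
grip_width: 0.992
```

```bash
python3 go.py 0.556 0.1973 0.08 0.205
python3 - <<'E'
from rig import robot
import pickle
from h import *
import jar
st=robot.state();f=robot.grab_frame("wrist");pickle.dump((st,f),open("w7.pkl","wb"))
s,f,c,ax=jar.cap("w7",312,345,90);print(c,ax,plane(ray(f,*c,s),.1055))
E
```

```text
t 5.05 pos [0.5577 0.1978 0.0826] psi 0.2044 toolz [ 5.2e-03  7.0e-04 -1.0e+00] grip 0.992 F [ 0.02  0.03 -0.12] M [-0.02  -0.016 -0.026] q [ 0.149  0.286  1.804 -0.     1.047  1.516]
need shift [-0.0017 -0.0005 -0.0026] turn [-0.0007  0.0052  0.0006]
[311.5 344.5] (211.79872131347656, 211.79872131347656) [0.55011029 0.19721413 0.1055    ]
```

Emit:
send_rows([
  {"hand": 0.085, "tx": -0.002, "ty": -0.0005, "tz": -0.003, "wx": -0.0007, "wy": 0.006, "wz": 0},
  {"hand": 0.085, "tx": 0, "ty": 0, "tz": 0, "wx": 0, "wy": 0, "wz": 0},
  {"hand": 0.04, "tx": 0, "ty": 0, "tz": 0, "wx": 0, "wy": 0, "wz": 0},
  {"hand": 0.04, "tx": 0, "ty": 0, "tz": 0, "wx": 0, "wy": 0, "wz": 0},
  {"hand": 0.04, "tx": 0, "ty": 0, "tz": 0, "wx": 0, "wy": 0, "wz": 0},
  {"hand": 0.04, "tx": 0, "ty": 0, "tz": 0, "wx": 0, "wy": 0, "wz": 0},
], grip_force=60)

```text
t: 5.85
position: [0.5561, 0.1976, 0.0807]
tcp_rot: [-3.125, -0.32, -0.001]
ft_force: [-0.5, 0.3, -0.3]
grip_width: 0.638
```

```bash
python3 go.py 0.556 0.1973 0.23 0.205; python3 snap.py w8
```

```text
t 5.85 pos [0.5561 0.1976 0.0807] psi 0.2044 toolz [ 3.e-04  7.e-04 -1.e+00] grip 0.638 F [-0.5   0.27 -0.28] M [0.022 0.044 0.043] q [1.490e-01 2.880e-01 1.805e+00 1.000e-03 1.048e+00 1.515e+00]
need shift [-1.000e-04 -3.000e-04  1.493e-01] turn [-0.0007  0.0003  0.0006]
5.85 [0.5561 0.1976 0.0807] [-3.1245e+00 -3.2040e-01 -6.0000e-04] [1.490e-01 2.880e-01 1.805e+00 1.000e-03 1.048e+00 1.515e+00] [-0.5   0.27 -0.28] [0.02 0.04 0.04]
```

View pics/w8.png

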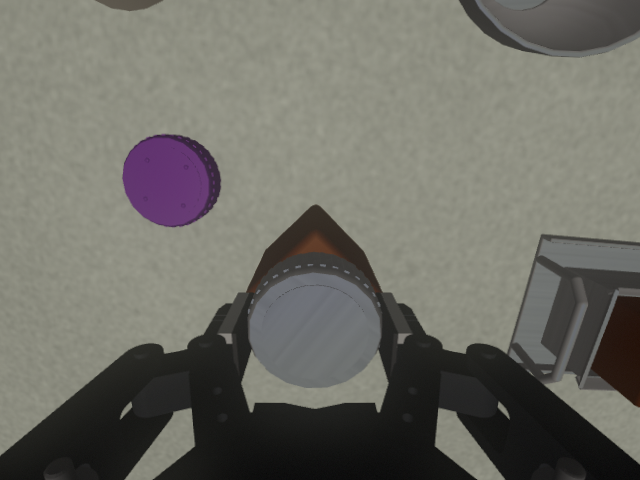

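Cap gripped: about 54.5 mm measured opening, jar upright, base corner visible at (316,206). I'll re-measure the jar's yaw now it's held.

Run:
```python
from h import *
import pickle
for n,sides in(("w8",[((272,244),(312,209)),((320,209),(360,244))]),):
    st,f=pickle.load(open(n+".pkl","rb")); g=cv2.cvtColor(f["pixels"],7).astype(np.float32)
    for a,b in sides:
        a,b=np.array(a,float),np.array(b,float); d=(b-a)/np.linalg.norm(b-a); nn=np.array([-d[1],d[0]]); E=[]
        for t in np.linspace(.05,.9,40):
            o=a+(b-a)*t; k=np.arange(-7,7.01,.25); q=o+k[:,None]*nn
            s=cv2.remap(g,q[:,0].astype(np.float32)[None],q[:,1].astype(np.float32)[None],1)[0]
            s=cv2.GaussianBlur(s[None],(1,7),1)[0] if 0 else s
            E.append(q[abs(np.gradient(s)).argmax()])
        P=np.array([plane(ray(f,*e,st),0)[:2] for e in E]).astype(np.float32)
        vx,vy,px,py=cv2.fitLine(P,cv2.DIST_HUBER,0,.001,.001).ravel()
        c=np.array([.5561,.1975]); e=(P-[px,py])@np.array([-vy,vx])
        print(n,"angle",round(np.degrees(np.arctan2(vy,vx))%90,2),"dist",abs((c[0]-px)*vy-(c[1]-py)*vx).round(4),"rms",e.std())
```

```text
w8 angle 55.69 dist 0.0249 rms 9.7001255e-05
w8 angle 55.54 dist 0.0249 rms 0.000100490375
```

Emit:
send_rows([
  {"hand": 0.04, "tx": 0, "ty": 0, "tz": 0.006, "wx": 0, "wy": 0, "wz": 0},
  {"hand": 0.04, "tx": 0, "ty": 0, "tz": 0.02, "wx": 0, "wy": 0, "wz": 0},
  {"hand": 0.04, "tx": 0, "ty": 0, "tz": 0.035, "wx": 0, "wy": 0, "wz": 0},
  {"hand": 0.04, "tx": 0, "ty": 0, "tz": 0.04, "wx": 0, "wy": 0, "wz": 0},
  {"hand": 0.04, "tx": 0, "ty": 0, "tz": 0.035, "wx": 0, "wy": 0, "wz": 0},
  {"hand": 0.04, "tx": 0, "ty": 0, "tz": 0.01, "wx": 0, "wy": 0, "wz": 0},
])

```text
t: 6.65
position: [0.5538, 0.197, 0.2332]
tcp_rot: [-3.125, -0.32, 0.002]
ft_force: [0.0, -0.4, -3.5]
grip_width: 0.64
```

Weight reads 3.5 N, so the jar is held. Target tool yaw is 0.928, over (0.5687, -0.1112).

Emit:
send_rows([
  {"hand": 0.04, "tx": 0.002, "ty": -0.03, "tz": 0, "wx": 0, "wy": 0, "wz": 0.09},
  {"hand": 0.04, "tx": 0.002, "ty": -0.044, "tz": 0, "wx": 0, "wy": 0, "wz": 0.1},
  {"hand": 0.04, "tx": 0.002, "ty": -0.044, "tz": 0, "wx": 0, "wy": 0, "wz": 0.1},
  {"hand": 0.04, "tx": 0.002, "ty": -0.044, "tz": 0, "wx": 0, "wy": 0, "wz": 0.1},
  {"hand": 0.04, "tx": 0.002, "ty": -0.044, "tz": 0, "wx": 0, "wy": 0, "wz": 0.1},
  {"hand": 0.04, "tx": 0.002, "ty": -0.044, "tz": 0, "wx": 0, "wy": 0, "wz": 0.1},
  {"hand": 0.04, "tx": 0.002, "ty": -0.035, "tz": 0, "wx": 0, "wy": 0, "wz": 0.09},
  {"hand": 0.04, "tx": 0.001, "ty": -0.015, "tz": 0, "wx": 0, "wy": 0, "wz": 0.04},
  {"hand": 0.04, "tx": 0, "ty": 0, "tz": 0, "wx": 0, "wy": 0, "wz": 0},
])

```text
t: 7.78
position: [0.5633, -0.1111, 0.2275]
tcp_rot: [-2.789, -1.431, 0.015]
ft_force: [-0.0, 0.1, -2.0]
grip_width: 0.641
```

```bash
python3 go.py 0.5687 -0.1112 0.15 0.928
```

```text
t 7.775 pos [ 0.5633 -0.1111  0.2275] psi 0.9483 toolz [-0.0116  0.0016 -0.9999] grip 0.641 F [-0.04  0.09 -1.96] M [ 0.089 -0.043 -0.023] q [-0.391  0.08   1.751 -0.003  1.322  0.233]
need shift [ 0.0054 -0.0001 -0.0775] turn [-0.0017 -0.0116 -0.0202]
```

Emit:
send_rows([
  {"hand": 0.04, "tx": 0.0055, "ty": 0, "tz": -0.02, "wx": -0.002, "wy": -0.0115, "wz": -0.02},
  {"hand": 0.04, "tx": 0, "ty": 0, "tz": -0.03, "wx": 0, "wy": 0, "wz": 0},
  {"hand": 0.04, "tx": 0, "ty": 0, "tz": -0.02, "wx": 0, "wy": 0, "wz": 0},
  {"hand": 0.04, "tx": 0, "ty": 0, "tz": 0, "wx": 0, "wy": 0, "wz": 0},
])

```text
t: 8.28
position: [0.5675, -0.1073, 0.1542]
tcp_rot: [-2.807, -1.403, 0.002]
ft_force: [0.9, 0.4, -2.8]
grip_width: 0.637
```

```bash
python3 go.py 0.5687 -0.1112 0.1 0.928; python3 snap.py w9
python3 - <<'E'
from rig import robot
import cv2,numpy as np
s=robot.grab_frame("scene")["pixels"][190:320,220:400]
cv2.imwrite("pics/s9.png",cv2.resize(s,None,fx=4,fy=4,interpolation=2)[:,:,::-1])
E
```

```text
t 8.275 pos [ 0.5675 -0.1073  0.1542] psi 0.927 toolz [-0.0026  0.0021 -1.    ] grip 0.637 F [ 0.87  0.4  -2.83] M [-0.021  0.027 -0.004] q [-3.830e-01  1.610e-01  1.803e+00  1.000e-03  1.180e+00  2.600e-01]
need shift [ 0.0012 -0.0039 -0.0542] turn [-0.0021 -0.0026  0.001 ]
8.275 [ 0.5675 -0.1073  0.1542] [-2.8075e+00 -1.4031e+00  2.2000e-03] [-3.830e-01  1.610e-01  1.803e+00  1.000e-03  1.180e+00  2.600e-01] [ 0.87  0.4  -2.83] [-0.02  0.03 -0.  ]
```

View pics/w9.png

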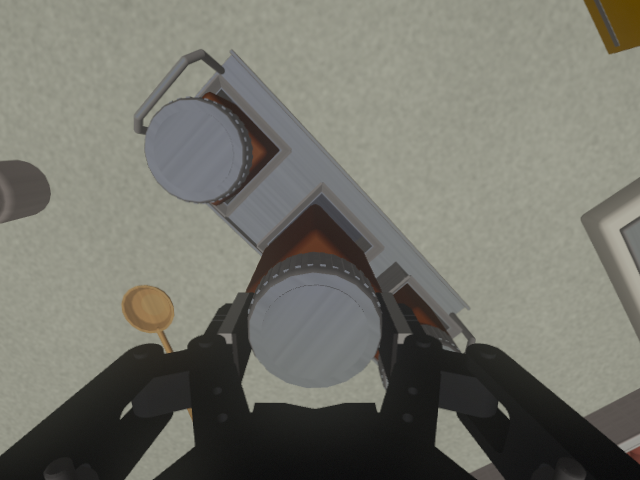

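View pics/s9.png

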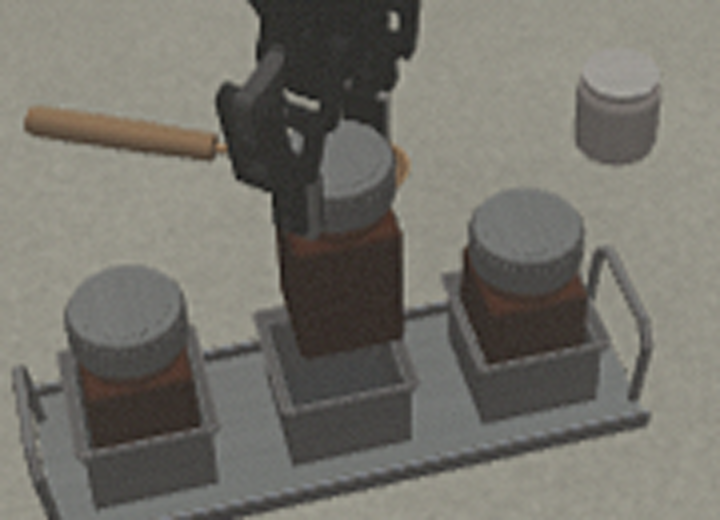

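The jar hangs square over the sleeve: body edges parallel to the lip in both views. I'll correct sideways, then descend in steps.

Emit:
send_rows([
  {"hand": 0.04, "tx": 0.0012, "ty": -0.004, "tz": -0.005, "wx": -0.002, "wy": -0.0025, "wz": 0.001},
  {"hand": 0.04, "tx": 0, "ty": 0, "tz": -0.005, "wx": 0, "wy": 0, "wz": 0},
  {"hand": 0.04, "tx": 0, "ty": 0, "tz": 0, "wx": 0, "wy": 0, "wz": 0},
])

```text
t: 8.75
position: [0.5718, -0.1126, 0.1487]
tcp_rot: [2.803, 1.403, 0.009]
ft_force: [-0.2, 0.4, -3.0]
grip_width: 0.638
```

```bash
python3 go.py 0.5687 -0.1112 0.1 0.928; python3 snap.py w10
python3 - <<'E'
# predicted corners of the sleeve throat & the jar base (if centred on TCP) for an overlay check
from h import *
import pickle
st,f=pickle.load(open("w10.pkl","rb")); im=f["pixels"].copy()[:,:,::-1].copy()
def sq(c,yaw,s,z): return [np.array([c[0]+s*(a*np.cos(yaw)-b*np.sin(yaw)),c[1]+s*(a*np.sin(yaw)+b*np.cos(yaw)),z]) for a,b in((1,1),(1,-1),(-1,-1),(-1,1))]
for c,s,z,col in(((.5687,-.1112),.0285,.05,(0,255,0)),(st["position"],.026,st["position"][2]-.0807,(255,0,255))):
    P=np.array([proj(f,p,st) for p in sq(c,np.radians(7.05),s,z)]); cv2.polylines(im,[np.round(P*8).astype(np.int32)],True,col,1,cv2.LINE_AA,3)
cv2.imwrite("pics/o10.png",cv2.resize(im[140:340,200:440],None,fx=3,fy=3))
E
```

```text
t 8.75 pos [ 0.5718 -0.1126  0.1487] psi 0.9283 toolz [ 0.0085 -0.0035 -1.    ] grip 0.638 F [-0.25  0.37 -2.95] M [ 0.056 -0.023 -0.009] q [-0.389  0.173  1.801 -0.     1.158  0.254]
need shift [-0.0031  0.0014 -0.0487] turn [ 0.0035  0.0085 -0.0003]
8.75 [ 0.5718 -0.1126  0.1487] [2.803  1.4032 0.0095] [-0.389  0.173  1.801 -0.     1.158  0.254] [-0.25  0.37 -2.95] [ 0.06 -0.02 -0.01]
```

View pics/o10.png

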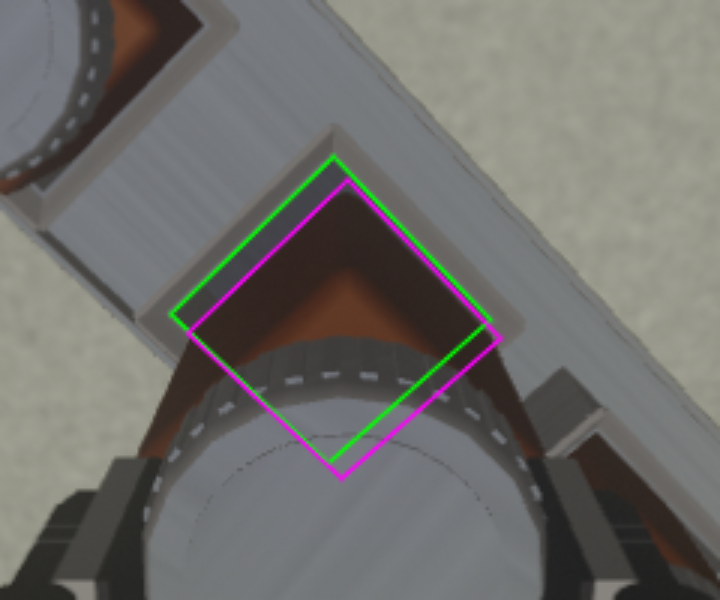

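Both overlays fit the picture: green on the throat, magenta on the jar's base. That leaves a 3 mm correction, then descend.

Emit:
send_rows([
  {"hand": 0.04, "tx": -0.003, "ty": 0.0014, "tz": 0, "wx": 0.0035, "wy": 0.008, "wz": 0},
  {"hand": 0.04, "tx": 0, "ty": 0, "tz": 0, "wx": 0, "wy": 0, "wz": 0},
])

```text
t: 9.05
position: [0.5689, -0.1113, 0.1494]
tcp_rot: [2.809, 1.406, 0.001]
ft_force: [-0.1, 0.5, -3.0]
grip_width: 0.64
```

```bash
python3 go.py 0.5687 -0.1112 0.1 0.928
```

```text
t 9.05 pos [ 0.5689 -0.1113  0.1494] psi 0.9281 toolz [ 1.1e-03 -2.0e-04 -1.0e+00] grip 0.64 F [-0.13  0.54 -2.99] M [ 0.008 -0.008 -0.049] q [-0.389  0.17   1.803  0.     1.167  0.254]
need shift [-0.0002  0.0001 -0.0494] turn [ 0.0002  0.0011 -0.0001]
```

Aligned to 0.2 mm. Now descending; the bottom should come at TCP z ≈ 0.0885.

Emit:
send_rows([
  {"hand": 0.04, "tx": 0, "ty": 0, "tz": -0.008, "wx": 0, "wy": 0, "wz": 0},
  {"hand": 0.04, "tx": 0, "ty": 0, "tz": -0.008, "wx": 0, "wy": 0, "wz": 0},
  {"hand": 0.04, "tx": 0, "ty": 0, "tz": -0.004, "wx": 0, "wy": 0, "wz": 0},
  {"hand": 0.04, "tx": 0, "ty": 0, "tz": 0, "wx": 0, "wy": 0, "wz": 0},
])

```text
t: 9.55
position: [0.5685, -0.1111, 0.1274]
tcp_rot: [-2.809, -1.406, -0.0]
ft_force: [0.4, -0.2, -2.0]
grip_width: 0.637
```

```bash
python3 go.py 0.5687 -0.1112 0.1 0.928
```

```text
t 9.55 pos [ 0.5685 -0.1111  0.1274] psi 0.9281 toolz [ 1.e-04  2.e-04 -1.e+00] grip 0.637 F [ 0.36 -0.24 -1.96] M [-0.035 -0.016 -0.037] q [-0.389  0.198  1.815  0.     1.128  0.254]
need shift [ 0.0002 -0.0001 -0.0274] turn [-0.0002  0.0001 -0.0001]
```

Emit:
send_rows([
  {"hand": 0.04, "tx": 0, "ty": 0, "tz": -0.008, "wx": 0, "wy": 0, "wz": 0},
  {"hand": 0.04, "tx": 0, "ty": 0, "tz": -0.01, "wx": 0, "wy": 0, "wz": 0},
  {"hand": 0.04, "tx": 0, "ty": 0, "tz": -0.008, "wx": 0, "wy": 0, "wz": 0},
  {"hand": 0.04, "tx": 0, "ty": 0, "tz": -0.004, "wx": 0, "wy": 0, "wz": 0},
  {"hand": 0.04, "tx": 0, "ty": 0, "tz": 0, "wx": 0, "wy": 0, "wz": 0},
])

```text
t: 10.18
position: [0.5684, -0.1111, 0.095]
tcp_rot: [-2.809, -1.406, 0.0]
ft_force: [-0.3, -0.0, -3.2]
grip_width: 0.64
```

```bash
python3 go.py 0.5687 -0.1112 0.0885 0.928
```

```text
t 10.175 pos [ 0.5684 -0.1111  0.095 ] psi 0.9281 toolz [-4.e-04  4.e-04 -1.e+00] grip 0.64 F [-0.32 -0.03 -3.24] M [-0.006 -0.061 -0.028] q [-0.389  0.244  1.829  0.     1.069  0.254]
need shift [ 0.0003 -0.0001 -0.0065] turn [-0.0004 -0.0004 -0.0001]
```

No side contact. Small steps to touchdown.

Emit:
send_rows([
  {"hand": 0.04, "tx": 0, "ty": 0, "tz": -0.003, "wx": 0, "wy": 0, "wz": 0},
  {"hand": 0.04, "tx": 0, "ty": 0, "tz": -0.0015, "wx": 0, "wy": 0, "wz": 0},
  {"hand": 0.04, "tx": 0, "ty": 0, "tz": 0, "wx": 0, "wy": 0, "wz": 0},
])

```text
t: 10.55
position: [0.5689, -0.1112, 0.0908]
tcp_rot: [2.809, 1.406, 0.001]
ft_force: [-0.3, 1.1, -3.0]
grip_width: 0.64
```

Emit:
send_rows([
  {"hand": 0.04, "tx": 0, "ty": 0, "tz": -0.001, "wx": 0, "wy": 0, "wz": 0},
  {"hand": 0.04, "tx": 0, "ty": 0, "tz": -0.0005, "wx": 0, "wy": 0, "wz": 0},
])

```text
t: 10.8
position: [0.5691, -0.1113, 0.0896]
tcp_rot: [2.808, 1.406, 0.002]
ft_force: [0.2, 0.6, -3.4]
grip_width: 0.639
```

```bash
python3 go.py 0.5687 -0.1112 0.0885 0.928
```

```text
t 10.8 pos [ 0.5691 -0.1113  0.0896] psi 0.9282 toolz [ 1.4e-03 -3.0e-04 -1.0e+00] grip 0.639 F [ 0.23  0.58 -3.42] M [-0.002  0.013 -0.017] q [-0.389  0.253  1.83   0.     1.058  0.254]
need shift [-0.0004  0.0001 -0.0011] turn [ 0.0003  0.0014 -0.0002]
```

Emit:
send_rows([
  {"hand": 0.04, "tx": 0, "ty": 0, "tz": -0.0006, "wx": 0, "wy": 0, "wz": 0},
  {"hand": 0.04, "tx": 0, "ty": 0, "tz": -0.0005, "wx": 0, "wy": 0, "wz": 0},
])

```text
t: 11.05
position: [0.5693, -0.1113, 0.0888]
tcp_rot: [2.808, 1.406, 0.002]
ft_force: [-1.1, 1.1, 0.9]
grip_width: 0.638
```

Emit:
send_rows([
  {"hand": 0.04, "tx": 0, "ty": 0, "tz": -0.0004, "wx": 0, "wy": 0, "wz": 0},
  {"hand": 0.04, "tx": 0, "ty": 0, "tz": -0.0003, "wx": 0, "wy": 0, "wz": 0},
])

```text
t: 11.3
position: [0.5695, -0.1113, 0.0888]
tcp_rot: [2.808, 1.406, 0.002]
ft_force: [-1.6, 0.7, 0.8]
grip_width: 0.639
```

Touchdown at TCP z 0.0888 (predicted 0.0887): the force went from -3.4 N to +0.8 N, so the jar now stands on the sleeve floor. I'll unscrew in short bites, rising with the thread.

Emit:
send_rows([
  {"hand": 0.04, "tx": -0.0004, "ty": 0, "tz": 0, "wx": 0, "wy": 0.001, "wz": 0.06},
  {"hand": 0.04, "tx": 0, "ty": 0, "tz": 0, "wx": 0, "wy": 0, "wz": 0.08},
  {"hand": 0.04, "tx": 0, "ty": 0, "tz": 0.0001, "wx": 0, "wy": 0, "wz": 0.08},
], grip_force=70)

```text
t: 11.68
position: [0.5696, -0.1116, 0.0889]
tcp_rot: [2.632, 1.712, 0.004]
ft_force: [-1.2, 1.3, -1.2]
grip_width: 0.634
```

```bash
python3 go.py 0.569 -0.1112 0.0888 0.928
```

```text
t 11.675 pos [ 0.5696 -0.1116  0.0889] psi 1.1532 toolz [ 2.8e-03 -2.0e-04 -1.0e+00] grip 0.634 F [-1.2   1.27 -1.18] M [ 0.035  0.171 -0.26 ] q [-3.890e-01  2.540e-01  1.830e+00  1.000e-03  1.055e+00  2.800e-02]
need shift [-0.0006  0.0004 -0.0001] turn [ 0.0005  0.0028 -0.2252]
```

Emit:
send_rows([
  {"hand": 0.04, "tx": -0.0005, "ty": 0.0003, "tz": 0, "wx": 0, "wy": 0.0025, "wz": 0.12},
  {"hand": 0.04, "tx": 0, "ty": 0, "tz": 0.0001, "wx": 0, "wy": 0, "wz": 0.12},
  {"hand": 0.04, "tx": 0, "ty": 0, "tz": 0.0001, "wx": 0, "wy": 0, "wz": 0.12},
  {"hand": 0.04, "tx": 0, "ty": 0, "tz": 0.0001, "wx": 0, "wy": 0, "wz": 0.12},
])

```text
t: 12.18
position: [0.5701, -0.1115, 0.0895]
tcp_rot: [2.136, 2.301, 0.005]
ft_force: [0.2, -0.0, -0.9]
grip_width: 0.634
```

```bash
python3 go.py 0.569 -0.1112 0.0888 0.928; python3 snap.py w11
```

```text
t 12.175 pos [ 0.5701 -0.1115  0.0895] psi 1.6454 toolz [ 0.0034  0.0011 -1.    ] grip 0.634 F [ 0.19 -0.03 -0.93] M [ 0.06   0.047 -0.206] q [-0.389  0.254  1.828  0.003  1.057 -0.465]
need shift [-0.0011  0.0003 -0.0007] turn [ 2.000e-04  3.700e-03 -7.174e-01]
12.175 [ 0.5701 -0.1115  0.0895] [2.1359 2.3014 0.0049] [-0.389  0.254  1.828  0.003  1.057 -0.465] [ 0.19 -0.03 -0.93] [ 0.06  0.05 -0.21]
```

View pics/w11.png

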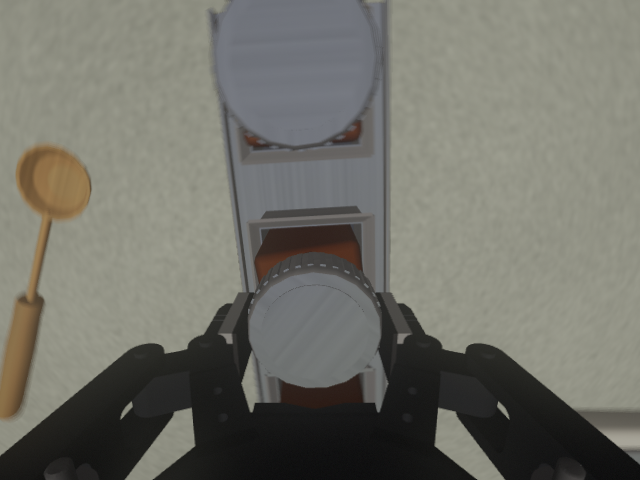

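The cap turns (reaction torque about -0.2 N m) and the jar stays in its sleeve at (310,280). Continuing.

Emit:
send_rows([
  {"hand": 0.04, "tx": -0.001, "ty": 0.0003, "tz": 0, "wx": 0, "wy": 0.0035, "wz": 0.12},
  {"hand": 0.04, "tx": 0, "ty": 0, "tz": 0.0001, "wx": 0, "wy": 0, "wz": 0.12},
  {"hand": 0.04, "tx": 0, "ty": 0, "tz": 0.0001, "wx": 0, "wy": 0, "wz": 0.12},
  {"hand": 0.04, "tx": 0, "ty": 0, "tz": 0.0001, "wx": 0, "wy": 0, "wz": 0.12},
])

```text
t: 12.72
position: [0.5701, -0.1114, 0.0901]
tcp_rot: [1.516, 2.75, 0.004]
ft_force: [-0.5, 1.7, -0.9]
grip_width: 0.641
```

```bash
python3 go.py 0.569 -0.1112 0.09 0.928
```

```text
t 12.725 pos [ 0.5701 -0.1114  0.0901] psi 2.1342 toolz [ 0.0023  0.0019 -1.    ] grip 0.641 F [-0.52  1.75 -0.9 ] M [ 0.103  0.053 -0.138] q [-0.389  0.254  1.827  0.003  1.059 -0.954]
need shift [-0.0011  0.0002 -0.0001] turn [-3.0000e-04  3.1000e-03 -1.2062e+00]
```

Emit:
send_rows([
  {"hand": 0.04, "tx": -0.001, "ty": 0.0002, "tz": 0, "wx": 0, "wy": 0.003, "wz": 0.12},
  {"hand": 0.04, "tx": 0, "ty": 0, "tz": 0.0001, "wx": 0, "wy": 0, "wz": 0.12},
  {"hand": 0.04, "tx": 0, "ty": 0, "tz": 0.0001, "wx": 0, "wy": 0, "wz": 0.12},
  {"hand": 0.04, "tx": 0, "ty": 0, "tz": 0.0001, "wx": 0, "wy": 0, "wz": 0.12},
])

```text
t: 13.22
position: [0.5697, -0.1116, 0.0906]
tcp_rot: [0.807, 3.036, 0.002]
ft_force: [-1.2, -0.3, -0.9]
grip_width: 0.637
```

```bash
python3 go.py 0.569 -0.1112 0.09 0.928; python3 snap.py w12
```

```text
t 13.225 pos [ 0.5697 -0.1116  0.0906] psi 2.6218 toolz [ 4.0e-04  1.5e-03 -1.0e+00] grip 0.637 F [-1.19 -0.34 -0.95] M [ 0.044  0.176 -0.099] q [-0.389  0.253  1.827  0.002  1.062 -1.441]
need shift [-0.0007  0.0004 -0.0006] turn [-8.0000e-04  1.6000e-03 -1.6938e+00]
13.225 [ 0.5697 -0.1116  0.0906] [8.0730e-01 3.0361e+00 2.5000e-03] [-0.389  0.253  1.827  0.002  1.062 -1.441] [-1.19 -0.34 -0.95] [ 0.04  0.18 -0.1 ]
```

View pics/w12.png

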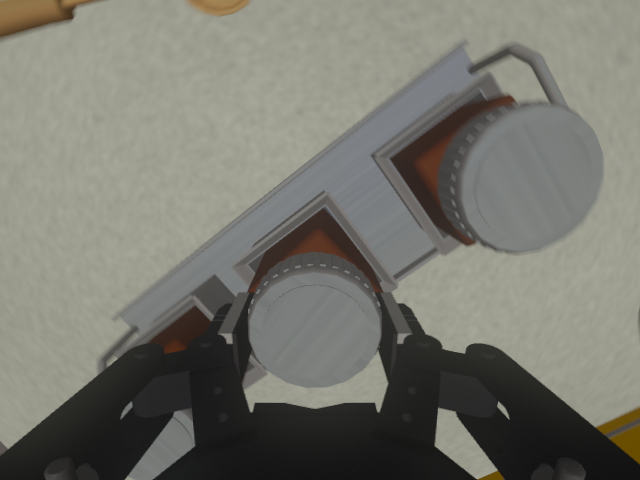

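Emit:
send_rows([
  {"hand": 0.04, "tx": -0.0007, "ty": 0.0003, "tz": 0, "wx": 0, "wy": 0.0015, "wz": 0.12},
  {"hand": 0.04, "tx": 0, "ty": 0, "tz": 0.0001, "wx": 0, "wy": 0, "wz": 0.12},
  {"hand": 0.04, "tx": 0, "ty": 0, "tz": 0.0001, "wx": 0, "wy": 0, "wz": 0.12},
])

```text
t: 13.65
position: [0.5694, -0.1119, 0.091]
tcp_rot: [-0.243, -3.132, 0.0]
ft_force: [-0.7, 0.4, -1.3]
grip_width: 0.636
```

```bash
python3 go.py 0.569 -0.1112 0.09 0.928
python3 - <<'E'
import cv2
a=cv2.imread("pics/w12.png")[180:310,220:420]
cv2.imwrite("pics/c12.png",cv2.resize(a,None,fx=4,fy=4,interpolation=cv2.INTER_CUBIC))
E
```

```text
t 13.65 pos [ 0.5694 -0.1119  0.091 ] psi 2.9866 toolz [-3.e-04 -2.e-04 -1.e+00] grip 0.636 F [-0.71  0.43 -1.29] M [ 0.022  0.01  -0.008] q [-0.389  0.252  1.827 -0.     1.062 -1.805]
need shift [-0.0004  0.0007 -0.001 ] turn [-2.0000e-04 -3.0000e-04 -2.0586e+00]
```

View pics/c12.png

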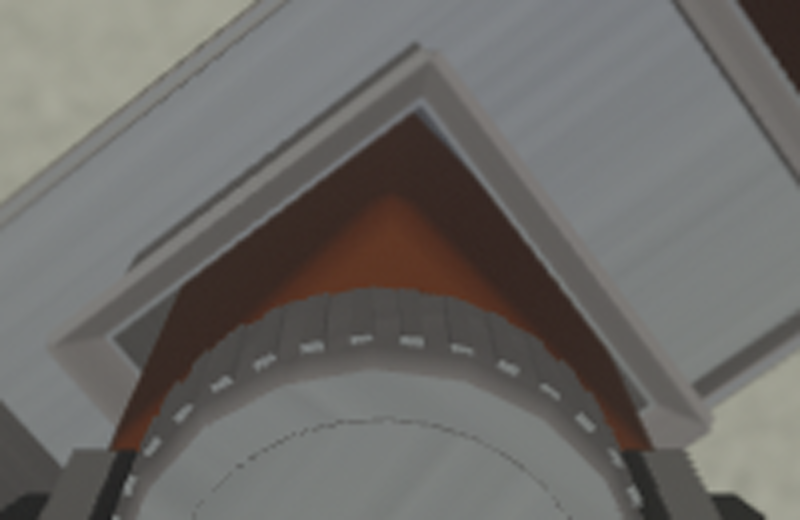

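Torque has faded to near zero at 2.06 rad of gripper turn, which is about 2.0 to 2.15 rad relative to the jar. I'll continue slowly.

Emit:
send_rows([
  {"hand": 0.04, "tx": -0.0004, "ty": 0.0006, "tz": 0, "wx": 0, "wy": 0, "wz": 0.08},
  {"hand": 0.04, "tx": 0, "ty": 0, "tz": 0.0001, "wx": 0, "wy": 0, "wz": 0.08},
])

```text
t: 13.9
position: [0.5697, -0.1117, 0.0915]
tcp_rot: [-0.007, 3.14, -0.002]
ft_force: [0.3, 0.0, -1.1]
grip_width: 0.639
```

```bash
python3 go.py 0.569 -0.1112 0.09 0.928
```

```text
t 13.9 pos [ 0.5697 -0.1117  0.0915] psi -3.1372 toolz [ 0.0018 -0.0012 -1.    ] grip 0.639 F [ 0.34  0.01 -1.11] M [-0.006  0.017  0.023] q [-0.389  0.251  1.828 -0.     1.061 -1.964]
need shift [-0.0007  0.0005 -0.0015] turn [ 2.600e-03 -3.000e-04 -2.218e+00]
```

Emit:
send_rows([
  {"hand": 0.04, "tx": 0, "ty": 0, "tz": 0.0001, "wx": 0, "wy": 0, "wz": 0.07},
  {"hand": 0.04, "tx": 0, "ty": 0, "tz": 0.0001, "wx": 0, "wy": 0, "wz": 0.06},
])

```text
t: 14.15
position: [0.5705, -0.1122, 0.0923]
tcp_rot: [-0.208, 3.131, -0.004]
ft_force: [0.2, -0.0, -0.8]
grip_width: 0.632
```

```bash
python3 go.py 0.569 -0.1112 0.09 0.928; python3 snap.py w13
python3 - <<'E'
import cv2
a=cv2.imread("pics/w13.png")[180:330,220:420]
cv2.imwrite("pics/c13.png",cv2.resize(a,None,fx=4,fy=4,interpolation=cv2.INTER_CUBIC))
E
```

```text
t 14.15 pos [ 0.5705 -0.1122  0.0923] psi -3.0091 toolz [ 0.0042 -0.002  -1.    ] grip 0.632 F [ 0.16 -0.03 -0.76] M [-0.076  0.018  0.023] q [-0.389  0.25   1.827 -0.     1.06  -2.092]
need shift [-0.0015  0.001  -0.0023] turn [ 5.9000e-03 -3.0000e-04 -2.3461e+00]
14.15 [ 0.5705 -0.1122  0.0923] [-0.2078  3.1306 -0.0036] [-0.389  0.25   1.827 -0.     1.06  -2.092] [ 0.16 -0.03 -0.76] [-0.08  0.02  0.02]
```

View pics/c13.png

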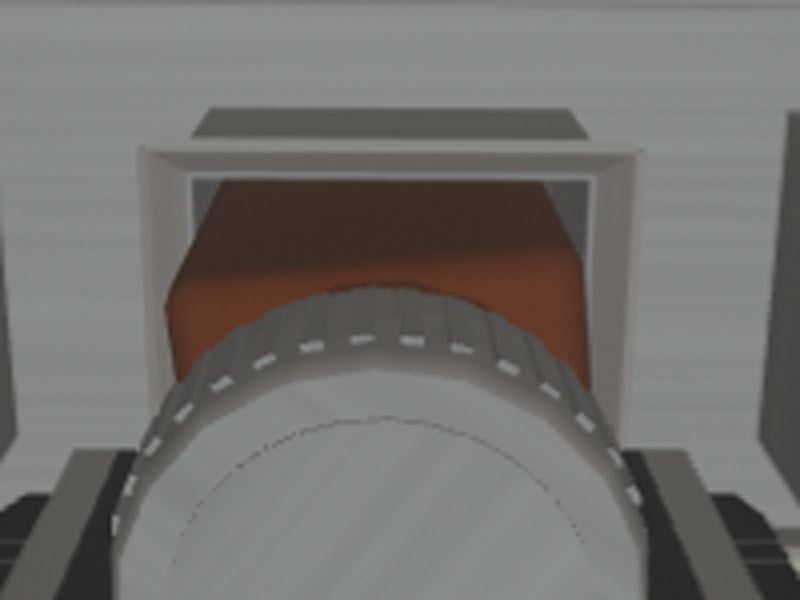

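The ribs keep their place relative to the pads (no slip), and the torque is about zero. Fz is -0.8 N, roughly the cap's weight alone, though the tool has already risen 3.5 mm, so the threads have let go at 2.35 rad. I'll level it and test a small lift.

Emit:
send_rows([
  {"hand": 0.04, "tx": -0.001, "ty": 0.0007, "tz": 0.0005, "wx": 0.002, "wy": 0.004, "wz": 0},
  {"hand": 0.04, "tx": 0, "ty": 0, "tz": 0.002, "wx": 0, "wy": 0, "wz": 0},
  {"hand": 0.04, "tx": 0, "ty": 0, "tz": 0, "wx": 0, "wy": 0, "wz": 0},
])

```text
t: 14.58
position: [0.57, -0.1117, 0.0954]
tcp_rot: [-0.202, 3.134, -0.001]
ft_force: [0.3, 0.3, -0.6]
grip_width: 0.637
```

```bash
python3 go.py 0.5695 -0.1115 0.119 3.274
```

```text
t 14.575 pos [ 0.57   -0.1117  0.0954] psi -3.013 toolz [ 1.3e-03 -5.0e-04 -1.0e+00] grip 0.637 F [ 0.33  0.29 -0.64] M [ 0.047 -0.04   0.043] q [-0.389  0.246  1.825 -0.     1.069 -2.088]
need shift [-0.0005  0.0002  0.0236] turn [0.0005 0.0013 0.0038]
```

Free: only 0.6 N at 6.6 mm of rise. Lifting straight up.

Emit:
send_rows([
  {"hand": 0.04, "tx": -0.0003, "ty": 0, "tz": 0.004, "wx": 0.0005, "wy": 0.001, "wz": 0},
  {"hand": 0.04, "tx": 0, "ty": 0, "tz": 0.006, "wx": 0, "wy": 0, "wz": 0},
  {"hand": 0.04, "tx": 0, "ty": 0, "tz": 0.006, "wx": 0, "wy": 0, "wz": 0},
  {"hand": 0.04, "tx": 0, "ty": 0, "tz": 0.004, "wx": 0, "wy": 0, "wz": 0},
  {"hand": 0.04, "tx": 0, "ty": 0, "tz": 0.001, "wx": 0, "wy": 0, "wz": 0},
  {"hand": 0.04, "tx": 0, "ty": 0, "tz": 0, "wx": 0, "wy": 0, "wz": 0},
])

```text
t: 15.32
position: [0.57, -0.1118, 0.1185]
tcp_rot: [-0.2, 3.134, -0.001]
ft_force: [0.6, 0.2, -1.2]
grip_width: 0.636
```

```bash
python3 go.py 0.5695 -0.1115 0.119 3.274; python3 snap.py w14
python3 - <<'E'
from rig import robot
import cv2
s=robot.grab_frame("scene")["pixels"]
cv2.imwrite("pics/s14f.png",s[:,:,::-1])
cv2.imwrite("pics/s14.png",cv2.resize(s[190:320,220:400],None,fx=4,fy=4,interpolation=2)[:,:,::-1])
E
```

```text
t 15.325 pos [ 0.57   -0.1118  0.1185] psi -3.014 toolz [ 1.3e-03 -4.0e-04 -1.0e+00] grip 0.636 F [ 0.57  0.22 -1.19] M [ 0.008 -0.008  0.049] q [-0.389  0.213  1.816  0.     1.111 -2.087]
need shift [-0.0005  0.0003  0.0005] turn [0.0004 0.0013 0.0048]
15.325 [ 0.57   -0.1118  0.1185] [-2.0020e-01  3.1339e+00 -8.0000e-04] [-0.389  0.213  1.816  0.     1.111 -2.087] [ 0.57  0.22 -1.19] [ 0.01 -0.01  0.05]
```

View pics/w14.png

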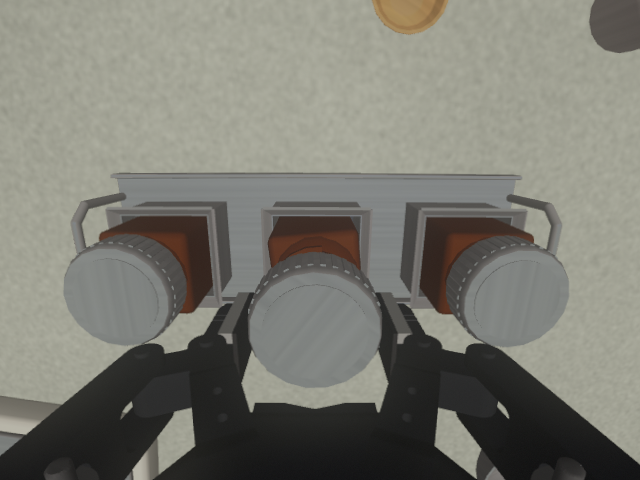

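View pics/s14.png

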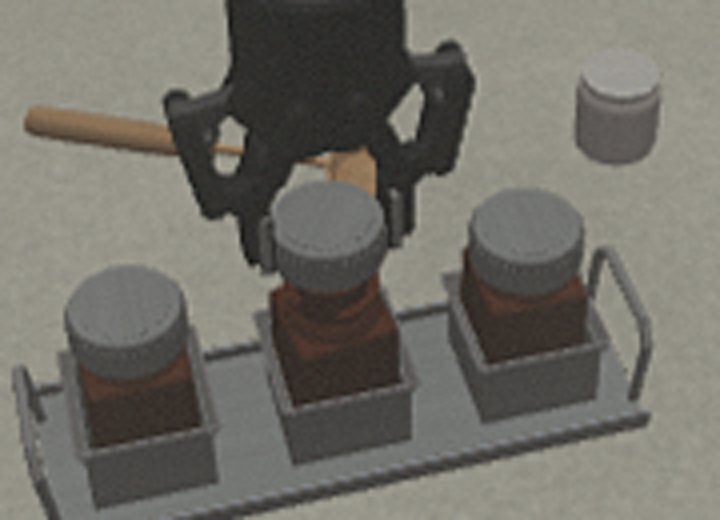

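View pics/s14f.png

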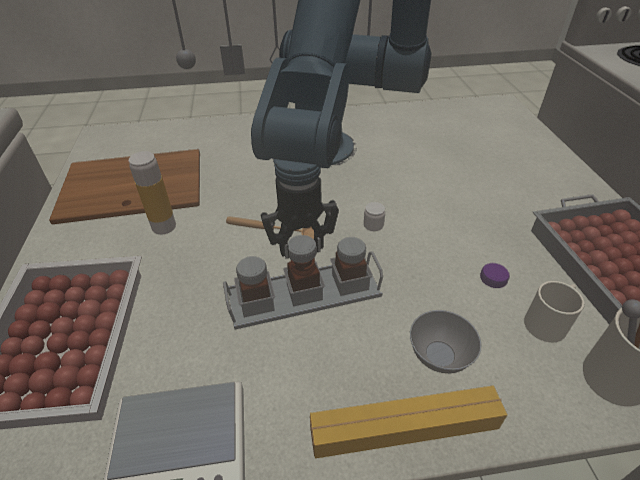

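The cap is held level, about 12 mm above the open mouth at scene crop (330,240). The jar stands in its sleeve and the other objects are where they were. Handing in.

```bash
python3 -c "
from rig import robot
s=robot.state();print(s['t'],s['position'],abs(s['dq']).max(),s['ft_force']);print(robot.hand_in())"
```

```text
15.425 [ 0.56988176 -0.11174057  0.1182689 ] 0.0024104491689411413 [ 0.87145508  0.15693491 -0.62707339]
the job is handed in; nothing more can be done
None
```

The jar is open in the rack's empty (middle) sleeve, and the gripper holds its cap level about 12 mm above the mouth. I handed it in at 15.4 s.

- **Placing:** I carried the jar upright by its cap and turned it to line up with the sleeve. It touched down at tool height 0.0888 m, against 0.0887 m predicted, with under 4 N of force.
- **Unscrewing:** I turned the gripper 2.35 rad anticlockwise, of which I put about 0.1 rad down to the jar turning in its sleeve. I rose with the thread until the torque faded from 0.26 N m to about zero, then lifted straight up.
- **Last checks:** The load was about 0.6–1.2 N, against 0.54 N for the cap alone, and the cap was tilted about 1.3 mrad. The last pictures show the jar in its sleeve and everything else unmoved.
- **Failed or disagreed:**
  - My cap-outline finder failed on two views, w2 and w7. I did not use either result.
  - The jar's base edges measured about 1 mm too close to its axis.
  - The final cap-to-rim gap comes from tool heights and was not measured separately in a picture.

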